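# Load the last jar in the shaker, unlock it and start it

### The arm

A 6-joint arm with a two-finger parallel gripper is mounted at the origin on a cart in front of the work surface, level with it; the furniture and walls round the work are solid. World frame = base frame: x ahead of the robot, y to its left, z up, the work surface at z = 0. Lengths are in m, angles in rad, forces in N, time in s.
With the tool pointing down it reaches from about 0.2 to 0.875 m from the base axis. Payload 3.4 kg.
Tool frame: the origin (TCP) lies on the centre line of the jaws, within the pads' length; the fingertips stand 22 mm ahead of it and the grasp point (between the pads) lies 3 mm ahead of it; z points along the fingers, y is the line along which they close (so a half turn about z gives the same grasp; the last joint's range is limited). The gripper opens to 94 mm and grips with 3 to 60 N. Pads are 16 mm wide; open, the fingers measure 119 mm over their backs; the gripper's body (75 mm by 177 mm) begins 78 mm behind the grasp point.
Start: joints at [-1.236, 0.276, 1.505, -0, 1.361, -0.121], TCP at [0.253, -0.516, 0.227] pointing down, gripper open.
Joint ranges: [-2.89, 2.89], [-0.75, 2.08], [0.22, 2.7], [-1.18, 4.32], [0.11, 2.71], [-2.7, 2.7]. Speed limits (rad/s): [2.57, 2.57, 3.14, 3.14, 3.14, 3.14].

### API

Orientations are given as a unit quaternion [w, x, y, z].
In Python, from station import r gives the robot as it stands.
- The arm moves only by the tool send_rows, never from a script. Its argument "rows" is a list of rows, each a list of 3 entries, a list of its own where there are three numbers: the opening, from 0 (shut) to 1 (fully open), then the shift along the tool's x, y, z in cm, then the turn about the tool's z in degrees. In form: [[claw, [dx, dy, dz], spin], ...]. A call has exactly 5 rows; each row is the pose to reach, as a shift and turn from the pose commanded when the call began, along the tool's axes at that moment; what a row does not reach only later rows make up. A row lasts 1/8 s, in which the tool goes at most 62.5 mm and 10.7 degrees, less where a joint would pass 70% of its speed; a pose out of reach is approached as far as the arm can. A call with a gripper value outside its range is refused whole. The fingers move at their own pace and stop on an object; "force" is the grip in N (left out, the last holds). Time passes only in rows, so rows that repeat a pose let the fingers close, or fill a call up. It gives the time, the measured TCP pose, the force, the opening and the grip force at its end, in the units of the state.
- r.get_state(): the state, without advancing time (a new reading comes with each control period).
- r.capture(name): name is "scene" or "top" or "wrist"; returns the picture (480x640x3 uint8, red, green, blue); there is no depth.
- r.camera_model(name): a dict with "mtx" (3x3 intrinsics, pixels), "rvec" (rotation vector, rad) and "tvec" (3), from world to camera coordinates, as OpenCV has them; the wrist camera has in their place "T_tool_cam" (4x4, takes a point from camera to tool coordinates, whose origin is the TCP and whose axes are the flange's). Camera axes: x right, y down, z forward; pixel columns grow to the right and rows downward; lengths in m; the calibration is good to about 2 mm. A picture is of the moment at which its call begins: read the wrist's pose just before it. camera_model takes no time and is no camera call.
- r.close_job(): hands the job in; it is judged then, once.
The state is a dict: "time": time; "qpos": joint angles; "dq": joint speeds; "tau": joint torques, N m; "ee_pos": TCP position; "ee_rot": TCP orientation; "force": force on the tool from outside, world axes, zero at the start; "ft_torque": the same for the moment, N m; "finger_gap": opening from 0.0 (shut) to 1.0 (fully open); "grip_force": force on a finger pad.
Only numpy, scipy, OpenCV 4.12 (cv2) and the standard library are available. Lean on these libraries where they do the work, as an engineer would, in place of code of your own. Each camera call takes 0.05 s, during which the arm holds its last target. There are 200 camera calls.

### The job

Lower the loose pigment jar upright (do not drop it) into the empty place of the jar shaker, fully down beside the jar already in it, so that neither stands above the rim. Then slide the child-lock tab on the sloped console all the way aside, leave it there, and press the start button it was covering right down, then let go of it. Leave the glass muller and the dropper bottle where they stand.

Things in the scene. Friction and masses are not known exactly. Their poses are not given: they have to be found in the camera images.
- shaker: Electric jar shaker, grey plastic, fixed to the table, 198 deep (x) x 118 wide (y) x 106 mm high: open jar well behind, sloped console in front, visor over the console. Origin on the table, 4 mm ahead of mid-depth; x to its back, y to its left, z up; front (-x) faces the robot. The console slopes 35 degrees: outward normal (-0.574, 0, 0.819), surface through x -55, z 30 mm.
- well_floor (a point): Middle of the well's floor. Well inside: 96 mm along shaker x, 106 along y; floor 30, rim 106 mm above table; walls 6 mm. Dark rails and a divider 20 mm high form two places for jars, about 50 x 50 mm, at y -26 and 26 mm from here. Above the rails 26 mm are free in front of and behind a jar (room for fingers), only some 8 mm between jars.
- visor_edge (a point): Middle of the lower front edge of the visor, a fixed 5 mm plate, level, 101 mm above the table, that juts from the well forward to this edge over the full width. It covers tab and button from straight above: reach them from the front, tool tilted 25 to 45 degrees, its upper end leaning to the robot.
- seat_pad: Flat round cork pad, 40 mm across and 2 mm thick, fixed on the floor of the one empty place of the shaker. Origin: centre of its underside (on the well's floor, 30 mm above the table).
- jar_a: Pigment jar, black with grey lid, 44 mm across, 68 mm high, standing loose in the other place of the shaker. Origin: centre of its underside.
- jar_b: The loose pigment jar to load: black, grey screw lid, 44 mm across, 66 mm high, about 60 g, standing upright on the table to the left of the shaker, about 10 mm or more from it. Origin: centre of its underside, z up. Grasp round the upper body.
- lock_tab (a joint): Travel of the child-lock tab along the shaker's +y (to its left, seen from the front towards the back), in m: about 0 to 0.006 at the start (covering the button), 0.050 fully aside. Stays where it is left; moves with about 2 N.
- tab_rib (a point): Middle of the rib by which the lock tab is pushed. Tab: black plate parallel to the console, 46 mm up the slope x 40 wide x 4 thick; on its middle the rib, 8 mm wide (y), 24 up the slope, 16 high; this point is 7.5 mm above the plate's top. z axis: console's outward normal; y: sliding direction (shaker +y); x: up the slope.
- start_button_top (a point): Centre of the top of the round start button, 24 mm across, grey in a dark ring, 14 mm proud of the console; z axis: console's outward normal. At the start it is 1 mm beneath the tab's plate, which shields it (with the tab at 0 the rib stands straight over it).
- start_button (a joint): How far the button is pressed, in m: 0 released, 0.006 fully down. Spring return; fully down takes 5 N.
- muller: Glass muller with a turned wooden handle, 60 mm across, 104 mm high, standing on the table behind the shaker; to be left alone. Origin: centre of its underside.
- dropper: Dropper bottle, 34 mm across, 102 mm high, standing on the table behind the shaker, left of the muller; to be left alone. Origin: centre of its underside.

How it is judged:
By the outcome, as a careful person would: the job done as asked, in the order asked, and still so for the second after the job is handed in, with the robot touching nothing.
It also fails if it takes over 59 s, if anything falls off the work surface, if the arm or the gripper's body presses on something with over 40 N, if the wrist force passes 120 N, or if a joint passes its speed limit or range.

## Working session

There is one attempt and no reset: what is moved stays moved. The work goes in short steps, Python scripts to look and compute and a tool call to move; the robot and the scene stay as the last step left them, time stands still between calls to the robot, and variables do not carry over. Pictures are saved under pics/ and viewed, at most 12 in all, crops included, and the job is handed in when it is done.

Besides the shell and the picture viewer there is one more tool, called as name([rows], argument=value, ...), one row to a line, values as JSON. send_rows: Moves the arm, as the interface text tells. Its arguments: {"type":"object","properties":{"rows":{"type":"array","items":{"type":"array"}},"force":{"type":"number"}},"required":["rows"]}

```bash
mkdir -p pics; cat > h.py <<'E'
import numpy as np, cv2
from station import r
from scipy.spatial.transform import Rotation as R
def cap(n,f):
    im=r.capture(n); cv2.imwrite('pics/'+f,im[:,:,::-1]); return im
def cam(n,st=None):
    m=r.camera_model(n); K=np.array(m['mtx'])
    if 'rvec' in m:
        Rm=cv2.Rodrigues(np.array(m['rvec'],float))[0]; t=np.array(m['tvec'],float).ravel()
        return K,Rm,t
    st=st or r.get_state(); q=st['ee_rot']; T=np.eye(4); T[:3,:3]=R.from_quat([q[1],q[2],q[3],q[0]]).as_matrix(); T[:3,3]=st['ee_pos']
    C=np.linalg.inv(T@np.array(m['T_tool_cam'])); return K,C[:3,:3],C[:3,3]
def ray(c,p):
    K,Rm,t=c; d=Rm.T@np.linalg.solve(K,[p[0],p[1],1.]); return -Rm.T@t,d/np.linalg.norm(d)
def onz(c,p,z):
    o,d=ray(c,p); return o+d*(z-o[2])/d[2]
def proj(c,X):
    K,Rm,t=c; q=K@(Rm@np.array(X)+t); return q[:2]/q[2]
def tri(l):
    A=0;b=0
    for c,p in l:
        o,d=ray(c,p); P=np.eye(3)-np.outer(d,d); A=A+P; b=b+P@o
    return np.linalg.solve(A,b)
E
python3 - <<'E'
from h import *
print(r.get_state())
a=cap('scene','s0.png');b=cap('top','t0.png')
for n in('scene','top'):
    c=cam(n);print(n,-c[1].T@c[2],c[0][0,0],c[1][2]); print(proj(c,[.5,0,0]))
E
```

```text
{'time': 0.0, 'qpos': array([-1.23601256e+00,  2.76579434e-01,  1.50607281e+00, -2.79170661e-05,
        1.36069170e+00, -1.20990893e-01]), 'dq': array([-3.51887517e-04,  9.22881095e-04,  5.42488515e-05,  7.49020492e-04,
       -7.76730674e-04,  8.89191305e-04]), 'tau': array([-2.34001694e-03, -4.04590487e+01, -2.37234306e+01,  7.00100488e-02,
        3.46981210e-02, -1.33138551e-04]), 'ee_pos': array([ 0.25291469, -0.51582884,  0.22663762]), 'ee_rot': array([-8.69188894e-04,  9.74144829e-01,  2.25922741e-01, -1.06996095e-04]), 'force': array([0.02052207, 0.10523523, 0.30756064]), 'ft_torque': array([-0.02485896,  0.03187785, -0.03231799]), 'grip_force': 0.0, 'finger_gap': 0.9992478199058207}
scene [0.14127772 0.98702836 0.448972  ] 590.5341658910214 [ 0.52622358 -0.7384039  -0.42172079]
[467.80377843 236.36325202]
top [0.50507289 0.36887993 1.00506428] 561.162801481922 [ 0.09285526 -0.03423612 -0.99509084]
[505.7442759  290.81945076]
```

View pics/s0.png

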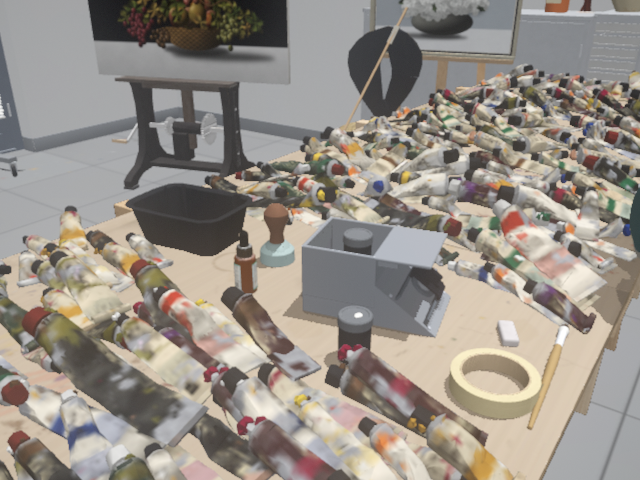

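View pics/t0.png

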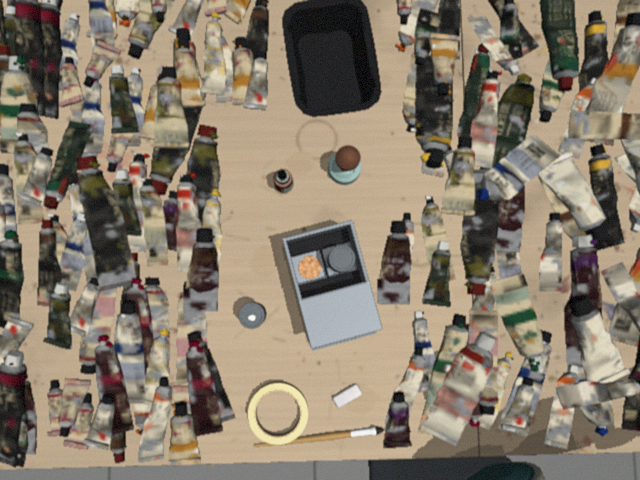

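The scene view shows jar_b at about (354,335) left of the shaker. The top view shows the shaker rim and visor with corners near (283,238), (353,222), (381,329) and (313,348), the cork pad at (310,267), jar_a at (341,259) and jar_b at (251,315).

```bash
python3 - <<'E'
from h import *
im=cv2.imread('pics/t0.png');hsv=cv2.cvtColor(im,cv2.COLOR_BGR2HSV)
c=cam('top')
print(hsv[310,340],hsv[290,288],hsv[259,341],hsv[315,245],hsv[267,310])
def big(m,roi):
    x0,y0,x1,y1=roi; k=np.zeros_like(m);k[y0:y1,x0:x1]=m[y0:y1,x0:x1]
    return max(cv2.findContours(k,0,cv2.CHAIN_APPROX_NONE)[0],key=cv2.contourArea)
# visor+rim
m=cv2.inRange(hsv,(95,25,120),(125,140,255))
ct=big(m,(265,205,395,365)); bx=cv2.boxPoints(cv2.minAreaRect(ct)); print('rim area',cv2.contourArea(ct),bx)
P=np.array([onz(c,p,.106) for p in bx]);print(P)
print('sides',[np.linalg.norm(P[i]-P[i-1]) for i in range(4)],'approx',cv2.approxPolyDP(ct,6,True)[:,0].tolist())
# cork
ck=big(cv2.inRange(hsv,(3,60,120),(22,255,255)),(296,250,326,285));(x,y),rad=cv2.minEnclosingCircle(ck)
M=cv2.moments(ck);cc=(M['m10']/M['m00'],M['m01']/M['m00']);print('cork',(x,y),rad,cc,onz(c,cc,.032))
s=cv2.resize(im[195:365,225:395],None,fx=3.5,fy=3.5,interpolation=cv2.INTER_CUBIC);cv2.imwrite('pics/t0c.png',s)
s0=cv2.imread('pics/s0.png')[210:370,290:460]
cv2.imwrite('pics/both.png',np.hstack([cv2.resize(im[215:355,230:390],(400,350),interpolation=2),cv2.resize(s0,(400,350),interpolation=2)]))
E
```

```text
[105  19 188] [ 18  61 112] [107  19 124] [104  23 123] [ 16 120 219]
rim area 2.0 [[294.38928 263.8725 ]
 [301.38928 253.8725 ]
 [303.      255.     ]
 [296.      265.     ]]
[[0.5495314  0.37900645 0.106     ]
 [0.56539572 0.36757    0.106     ]
 [0.56354353 0.36501449 0.106     ]
 [0.54768453 0.37645517 0.106     ]]
sides [np.float64(0.003149600777424662), np.float64(0.01955681599549133), np.float64(0.0031561410731350626), np.float64(0.01955496871143465)] approx [[303, 255], [296, 265]]
cork (309.239013671875, 267.01025390625) 11.476898193359375 (309.20981165133594, 266.98773543583) [0.54737518 0.35425078 0.032     ]
```

View pics/both.png

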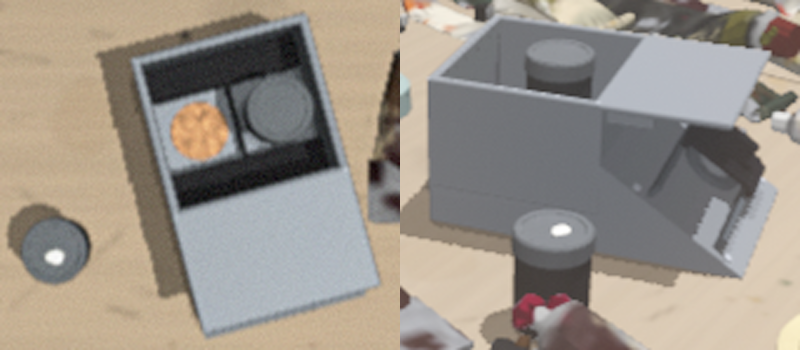

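The crop shows the shaker rotated by about 15°, with the pad in the left place and jar_a in the right. The saturation is low, so I'm loosening the mask.

```bash
python3 - <<'E'
from h import *
im=cv2.imread('pics/t0.png');hsv=cv2.cvtColor(im,cv2.COLOR_BGR2HSV)
c=cam('top')
def big(m,roi):
    x0,y0,x1,y1=roi; k=np.zeros_like(m);k[y0:y1,x0:x1]=m[y0:y1,x0:x1]
    return max(cv2.findContours(k,0,cv2.CHAIN_APPROX_NONE)[0],key=cv2.contourArea)
m=cv2.inRange(hsv,(92,8,150),(125,60,255))
ct=big(m,(265,205,395,365))
# metric plane at z=.106
W=np.array([onz(c,p,.106)[:2] for p in ct[:,0]],np.float32)
rc=cv2.minAreaRect((W*1000).astype(np.float32));bx=cv2.boxPoints(rc)
print('rim mm',rc,bx.tolist())
# jars: circles of lid: dark/grey mask
g=cv2.inRange(hsv,(90,8,40),(125,90,160))
jb=big(g,(230,295,270,332));(x,y),rad=cv2.minEnclosingCircle(jb);M=cv2.moments(jb);print('jarb',(x,y),rad,M['m10']/M['m00'],M['m01']/M['m00'],onz(c,(x,y),.066), 'diam',rad*2/561*.94)
K=cam('scene');s=cv2.imread('pics/s0.png')
st=r.get_state()
# scene lid of jar_b top ellipse
sh=cv2.cvtColor(s,cv2.COLOR_BGR2HSV);m2=cv2.inRange(s,(60,60,60),(255,255,255));
P=onz(c,(x,y),.066)
for d in ([0,0,0],[0,0,-.066]): print('reproj scene',proj(K,P+d))
E
```

```text
rim mm ((516.39697265625, 319.59429931640625), (182.9059295654297, 116.06364440917969), 14.012587547302246) [[413.6138610839844, 353.7552490234375], [441.7169189453125, 241.14540100097656], [619.1800537109375, 285.433349609375], [591.0770263671875, 398.043212890625]]
jarb (251.593017578125, 314.29071044921875) 13.128063201904297 251.62297392529948 314.67829457364337 [0.46923648 0.45131086 0.066     ] diam 0.04399422249479514
reproj scene [353.54230822 314.0580829 ]
reproj scene [352.24722361 358.24359758]
```

```bash
cat >> h.py <<'E'
SO=np.array([.5059,.3170,0]);YAW=np.radians(14.0)
SR=R.from_euler('z',YAW).as_matrix()
def sh(x,y,z): return SO+SR@np.array([x,y,z])
def pose(st=None):
    st=st or r.get_state(); q=st['ee_rot']; return np.array(st['ee_pos']),R.from_quat([q[1],q[2],q[3],q[0]]).as_matrix()
def goal(p,xyaw=None):
    st=r.get_state();P,M=pose(st)
    d=M.T@(np.array(p)-P)*100
    s=None
    if xyaw is not None:
        v=M.T@np.array([np.cos(np.radians(xyaw)),np.sin(np.radians(xyaw)),0]); s=np.degrees(np.arctan2(v[1],v[0]))
    print('t',round(st['time'],2),'pos',P.round(4),'shift',d.round(2),'spin',s,'z',M[:,2].round(3),'q',np.round(st['qpos'],2),'f',np.round(st['force'],1),'gap',round(st['finger_gap'],3))
E
sed -n 1,1p h.py
```

```text
import numpy as np, cv2
```

send_rows([
  [1,[62,-77.3,0],-78],
  [1,[62,-77.3,0],-78],
  [1,[62,-77.3,0],-78],
  [1,[62,-77.3,0],-78],
  [1,[62,-77.3,0],-78],
], force=15)

```text
time: 0.72
ee_pos: [0.3213, -0.2093, 0.2273]
ee_rot: [-0.0, 0.765, 0.644, 0.0]
force: [1.1, -0.2, 0.0]
finger_gap: 1.001
grip_force: 0.0
```

```bash
python3 -c "
from h import *
goal([.4692,.4513,.2],104)"
```

```text
t 0.72 pos [ 0.3213 -0.2093  0.2273] shift [67.62  3.24  2.75] spin -23.87490831774872 z [ 0.  0. -1.] q [-0.76 -0.02  1.86  0.    1.3  -0.59] f [ 1.1 -0.2  0. ] gap 1.001
```

send_rows([
  [1,[67.6,3.2,0],-23.9],
  [1,[67.6,3.2,0],-23.9],
  [1,[67.6,3.2,0],-23.9],
  [1,[67.6,3.2,0],-23.9],
  [1,[67.6,3.2,0],-23.9],
])

```text
time: 1.35
ee_pos: [0.391, 0.0953, 0.2275]
ee_rot: [0.0, 0.617, 0.787, 0.0]
force: [0.3, -0.1, -0.1]
finger_gap: 0.999
grip_force: 0.0
```

```bash
python3 -c "
from h import *
goal([.4692,.4513,.2],104)"
```

```text
t 1.35 pos [0.391  0.0953 0.2275] shift [32.72 16.06  2.74] spin -0.25615615463749486 z [ 0.001 -0.    -1.   ] q [ 0.07  0.01  1.83 -0.    1.3  -0.17] f [ 0.3 -0.1 -0.1] gap 0.999
```

send_rows([
  [1,[32.7,16.1,2],-0.3],
  [1,[32.7,16.1,2],-0.3],
  [1,[32.7,16.1,2],-0.3],
  [1,[32.7,16.1,2],-0.3],
  [1,[32.7,16.1,2],-0.3],
])

```text
time: 1.98
ee_pos: [0.4584, 0.3999, 0.2097]
ee_rot: [0.0, 0.615, 0.788, -0.0]
force: [0.8, 0.7, 0.1]
finger_gap: 1.001
grip_force: 0.0
```

```bash
python3 -c "
from h import *
goal([.4692,.4513,.15],104)"
```

```text
t 1.98 pos [0.4584 0.3999 0.2097] shift [4.73 2.29 5.97] spin 0.0578510934116616 z [-0.    -0.001 -1.   ] q [ 0.6   0.34  1.46 -0.    1.35  0.36] f [0.8 0.7 0.1] gap 1.001
```

send_rows([
  [1,[4.7,2.3,2],0],
  [1,[4.7,2.3,4],0],
  [1,[4.7,2.3,5],0],
  [1,[4.7,2.3,5],0],
  [1,[4.7,2.3,5],0],
])

```text
time: 2.6
ee_pos: [0.4699, 0.4487, 0.1614]
ee_rot: [0.0, 0.616, 0.788, 0.001]
force: [-0.2, 0.4, -0.4]
finger_gap: 0.999
grip_force: 0.0
```

```bash
python3 -c "
from h import *
goal([.4692,.4513,.051],104)
st=r.get_state();c=cam('wrist',st);im=cap('wrist','w0.png')
print(proj(c,[.4692,.4513,.066]))
hsv=cv2.cvtColor(im[:,:,::-1].copy(),cv2.COLOR_BGR2HSV)
g=cv2.inRange(hsv,(90,8,40),(125,90,170))
for k in sorted(cv2.findContours(g,0,2)[0],key=cv2.contourArea)[-3:]: print(cv2.contourArea(k),cv2.minEnclosingCircle(k),onz(c,cv2.minEnclosingCircle(k)[0],.066))
"
```

```text
t 2.6 pos [0.4699 0.4487 0.1614] shift [ 0.26 -0.02 11.04] spin -0.020477528429383954 z [ 0.001  0.001 -1.   ] q [ 0.66  0.43  1.44 -0.    1.27  0.41] f [-0.2  0.4 -0.4] gap 0.999
[321.6940036  246.58031538]
2021.0 ((593.0, 377.5), 42.15754318237305) [0.72859186 0.39316228 0.066     ]
2098.5 ((320.30303955078125, 243.80235290527344), 27.461545944213867) [0.4675924  0.45323311 0.066     ]
29981.0 ((321.0104675292969, 371.0), 215.0477752685547) [0.49573179 0.34218952 0.066     ]
```

View pics/w0.png

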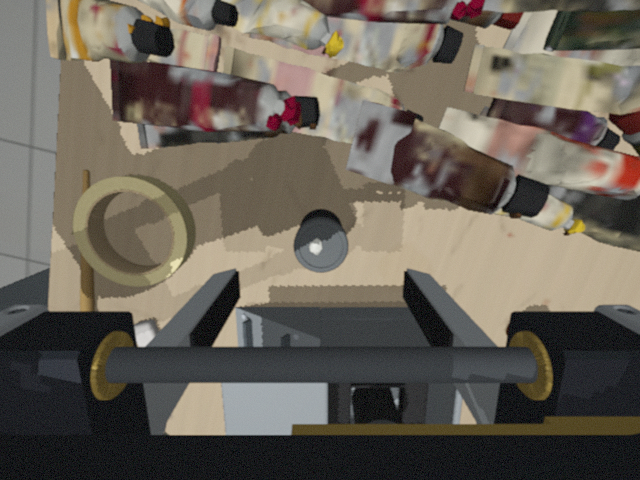

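The wrist view shows the jar lid at (320,244) midway between the fingers, within 2 mm of the top-view position. I'm descending to grasp it.

send_rows([
  [1,[0.3,-0.1,3],0],
  [1,[0.3,-0.1,6],0],
  [1,[0.3,-0.1,9],0],
  [1,[0.3,-0.1,11],0],
  [1,[0.3,-0.1,11],0],
])

```text
time: 3.28
ee_pos: [0.4673, 0.4509, 0.0497]
ee_rot: [-0.0, 0.616, 0.788, -0.001]
force: [-0.6, -0.3, 0.6]
finger_gap: 0.999
grip_force: 0.0
```

send_rows([
  [0.3,[0,0,0],0],
  [0.3,[0,0,0],0],
  [0.3,[0,0,0],0],
  [0.3,[0,0,0],0],
  [0.3,[0,0,0],0],
], force=15)

```text
time: 3.9
ee_pos: [0.4677, 0.4518, 0.0504]
ee_rot: [0.0, 0.615, 0.788, 0.0]
force: [-0.2, 0.3, -0.1]
finger_gap: 0.506
grip_force: 0.0
```

```bash
python3 -c "
from h import *
goal([*sh(.049,.026,0)[:2],.2],104)"
```

```text
t 3.9 pos [0.4677 0.4518 0.0504] shift [-11.4    5.34 -14.96] spin 0.031885720078010375 z [ 0.  0. -1.] q [ 0.66  0.52  1.58 -0.    1.04  0.42] f [-0.2  0.3 -0.1] gap 0.506
```

send_rows([
  [0.3,[0,0,0],0],
  [0.3,[0,0,0],0],
  [0.3,[0,0,0],0],
  [0.3,[0,0,-5],0],
  [0.3,[0,0,-8],0],
])

```text
time: 4.53
ee_pos: [0.4681, 0.4521, 0.1319]
ee_rot: [0.0, 0.615, 0.788, 0.001]
force: [0.5, 0.7, -0.8]
finger_gap: 0.438
grip_force: 15.0
```

send_rows([
  [0.3,[0,0,-3.5],0],
  [0.3,[0,0,-7],0],
  [0.3,[0,0,-7],0],
  [0.3,[0,0,-7],0],
  [0.3,[0,0,-7],0],
])

```text
time: 5.15
ee_pos: [0.4668, 0.4511, 0.1982]
ee_rot: [-0.0, 0.615, 0.788, -0.002]
force: [-1.0, -0.1, -1.2]
finger_gap: 0.439
grip_force: 15.0
```

```bash
python3 -c "
from h import *
goal([*sh(.049,.026,0)[:2],.2],104)
print(r.get_state()['grip_force'])
st=r.get_state();c=cam('wrist',st);im=cap('wrist','w1.png')
c2=cam('scene');cap('scene','s1.png')
"
```

```text
t 5.15 pos [0.4668 0.4511 0.1982] shift [-11.36   5.44  -0.18] spin 0.030195089985637222 z [-0.003 -0.002 -1.   ] q [ 0.66  0.41  1.38 -0.    1.36  0.42] f [-1.  -0.1 -1.2] gap 0.439
14.999909698963165
```

send_rows([
  [0.3,[-4,1.9,0],0],
  [0.3,[-8,3.8,0],0],
  [0.3,[-11.4,5.4,0],0],
  [0.3,[-11.4,5.4,0],0],
  [0.3,[-11.4,5.4,0],0],
])

```text
time: 5.88
ee_pos: [0.5472, 0.3545, 0.1996]
ee_rot: [-0.001, 0.616, 0.788, -0.0]
force: [-0.9, 0.0, -0.4]
finger_gap: 0.442
grip_force: 15.0
```

```bash
python3 -c "
from h import *
goal([*sh(.049,.026,0)[:2],.083],104)
st=r.get_state();c=cam('wrist',st);im=cap('wrist','w2.png')
im2=cap('scene','s2.png');t=cap('top','t2.png')
cv2.imwrite('pics/c2.png',np.hstack([im[::1,::1][:,80:560],cv2.resize(im2[150:350,280:440],(384,480))])[:,:,::-1][::1])
b=cv2.imread('pics/c2.png');cv2.imwrite('pics/c2.png',cv2.resize(b,(790,439)))
"
```

```text
t 5.88 pos [0.5472 0.3545 0.1996] shift [-0.04  0.   11.66] spin 0.007912462046345955 z [-0.002  0.    -1.   ] q [0.47 0.41 1.37 0.   1.36 0.22] f [-0.9  0.  -0.4] gap 0.442
```

View pics/c2.png

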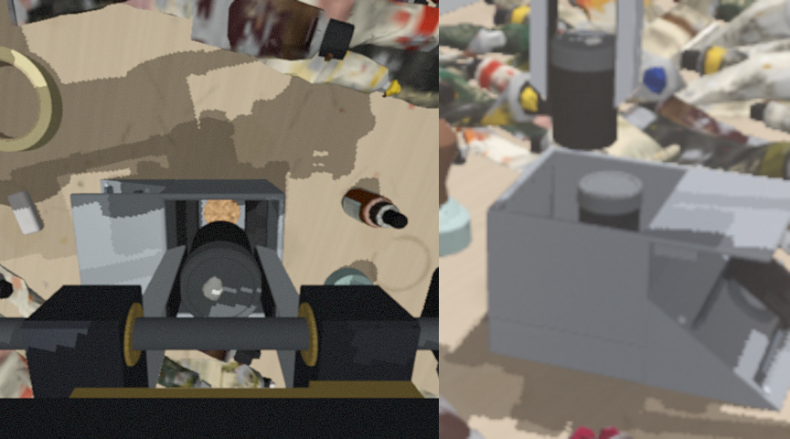

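The jar hangs upright between the fingers above the well, and the cork pad shows just beyond it at about (220,210). Next I lower it.

send_rows([
  [0.3,[0,0,3],0],
  [0.3,[0,0,6],0],
  [0.3,[0,0,8],0],
  [0.3,[0,0,9.5],0],
  [0.3,[0,0,10.5],0],
])

```text
time: 6.65
ee_pos: [0.5473, 0.3548, 0.0947]
ee_rot: [-0.0, 0.615, 0.788, -0.0]
force: [0.1, 0.0, -1.3]
finger_gap: 0.438
grip_force: 15.0
```

send_rows([
  [0.3,[0,0,0.3],0],
  [0.3,[0,0,0.6],0],
  [0.3,[0,0,0.9],0],
  [0.3,[0,0,1.1],0],
  [0.3,[0,0,1.1],0],
])

```text
time: 7.28
ee_pos: [0.5477, 0.3542, 0.0843]
ee_rot: [0.0, 0.615, 0.788, -0.0]
force: [-0.6, -0.0, -0.2]
finger_gap: 0.439
grip_force: 15.0
```

```bash
python3 -c "
from h import *
goal([*sh(.049,.026,0)[:2],.083],104)
"
```

```text
t 7.28 pos [0.5477 0.3542 0.0843] shift [ 0.01 -0.06  0.13] spin 0.025442180208180475 z [ 0. -0. -1.] q [ 0.47  0.49  1.54 -0.    1.12  0.22] f [-0.6 -0.  -0.2] gap 0.439
```

send_rows([
  [0.3,[0,0,0.05],0],
  [0.3,[0,0,0.1],0],
  [0.3,[0,0,0.15],0],
  [0.3,[0,0,0.2],0],
  [0.3,[0,0,0.2],0],
])

```text
time: 7.9
ee_pos: [0.5477, 0.3543, 0.0823]
ee_rot: [0.0, 0.615, 0.788, -0.0]
force: [0.7, -0.2, -0.4]
finger_gap: 0.442
grip_force: 15.0
```

send_rows([
  [0.3,[0,0,0.05],0],
  [0.3,[0,0,0.1],0],
  [0.3,[0,0,0.15],0],
  [0.3,[0,0,0.2],0],
  [0.3,[0,0,0.2],0],
])

```text
time: 8.52
ee_pos: [0.5477, 0.3542, 0.0823]
ee_rot: [0.0, 0.615, 0.788, 0.0]
force: [-1.9, -1.4, 9.6]
finger_gap: 0.441
grip_force: 15.0
```

send_rows([
  [0.3,[0,0,-0.15],0],
  [0.6,[0,0,-0.15],0],
  [0.6,[0,0,-0.15],0],
  [0.6,[0,0,-0.15],0],
  [0.6,[0,0,-0.15],0],
])

```text
time: 9.15
ee_pos: [0.5477, 0.3542, 0.0816]
ee_rot: [-0.0, 0.615, 0.788, -0.0]
force: [-0.2, -0.0, 0.7]
finger_gap: 0.6
grip_force: 0.0
```

send_rows([
  [0.6,[0,0,-2],0],
  [0.6,[0,0,-5],0],
  [0.6,[0,0,-9],0],
  [0.6,[0,0,-13],0],
  [0.6,[0,0,-13],0],
])

```text
time: 9.78
ee_pos: [0.5496, 0.3552, 0.2156]
ee_rot: [0.002, 0.615, 0.788, 0.004]
force: [0.0, -0.4, -0.3]
finger_gap: 0.601
grip_force: 0.0
```

```bash
python3 -c "
from h import *
goal(sh(-.16,0,.2),14)
im=cap('scene','s3.png');t=cap('top','t3.png')
cv2.imwrite('pics/c3.png',np.hstack([cv2.resize(im[200:340,290:460],(425,350),interpolation=2),cv2.resize(t[190:360,240:410],(350,350),interpolation=2)])[:,:,::-1])
print([proj(cam('scene'),sh(.049,y,z)).round() for y,z in((.026,.098),(-.026,.098))])
"
```

```text
t 9.78 pos [0.5496 0.3552 0.2156] shift [ -2.64 -21.18   1.4 ] spin 90.03231524264987 z [ 0.007  0.003 -1.   ] q [ 0.47  0.4   1.35 -0.    1.39  0.22] f [ 0.  -0.4 -0.3] gap 0.601
[array([344., 248.]), array([356., 234.])]
```

View pics/c3.png

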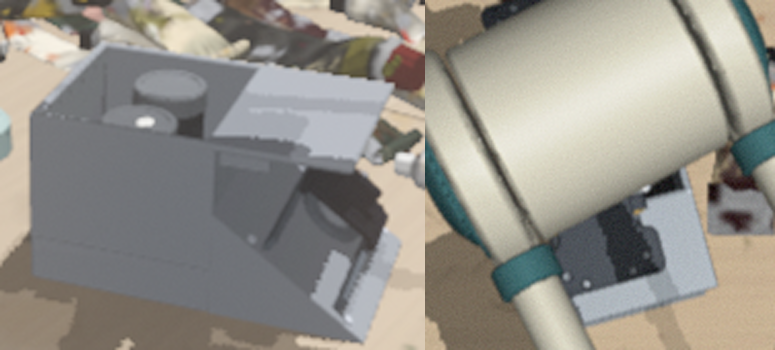

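Jar_b's lid shows at about (346,248), as predicted for fully down, and sits below the rim. The moves have no tilt entry, so I'll test whether a pose beyond reach tilts the tool, and whether the tilt stays.

send_rows([
  [0.6,[13,38,-6],0],
  [0.6,[13,38,-6],0],
  [0.6,[13,38,-6],0],
  [0.6,[13,38,-6],0],
  [0.6,[13,38,-6],0],
])

```text
time: 10.5
ee_pos: [0.7841, 0.507, 0.2427]
ee_rot: [0.003, 0.616, 0.788, 0.009]
force: [25.9, 14.7, 66.3]
finger_gap: 0.598
grip_force: 0.0
```

```bash
python3 -c "
from h import *
goal(sh(-.16,0,.2),14); print(pose()[1].round(3))
"
```

```text
t 10.5 pos [0.7841 0.507  0.2427] shift [-11.72 -47.66   3.31] spin 90.02266849605647 z [ 0.016  0.011 -1.   ] q [0.5  0.95 0.22 0.   1.95 0.25] f [25.9 14.7 66.3] gap 0.598
[[-0.242  0.97   0.016]
 [ 0.97   0.242  0.011]
 [ 0.007  0.018 -1.   ]]
```

send_rows([
  [0.6,[0,0,0],0],
  [0.6,[0,0,0],0],
  [0.6,[0,0,0],0],
  [0.6,[0,0,0],0],
  [0.6,[0,0,0],0],
])

```text
time: 11.12
ee_pos: [0.7827, 0.5062, 0.2493]
ee_rot: [0.004, 0.615, 0.788, 0.012]
force: [0.3, 0.1, 0.9]
finger_gap: 0.601
grip_force: 0.0
```

```bash
python3 -c "
from h import *
goal(sh(-.16,0,.2),14); print(r.get_state()['qpos'],pose()[1].round(4))
"
```

```text
t 11.12 pos [0.7827 0.5062 0.2493] shift [-11.67 -47.55   3.73] spin 90.03297573444708 z [ 0.021  0.013 -1.   ] q [0.5  0.94 0.22 0.   1.95 0.25] f [0.3 0.1 0.9] gap 0.601
[4.98955860e-01 9.43602632e-01 2.20430077e-01 1.59263796e-03
 1.95302556e+00 2.54735335e-01] [[-0.2425  0.9699  0.0208]
 [ 0.9701  0.2422  0.013 ]
 [ 0.0076  0.0234 -0.9997]]
```

A residual tilt of 1.4° remains at rest and in the right direction, so it may build up with repeated pushes. I'm testing a further push.

send_rows([
  [0.6,[2,6,0],0],
  [0.6,[4,12,0],0],
  [0.6,[6,18,0],0],
  [0.6,[8,24,0],0],
  [0.6,[8,24,0],0],
])

```text
time: 11.75
ee_pos: [0.8265, 0.533, 0.1853]
ee_rot: [0.013, 0.615, 0.788, 0.038]
force: [-0.0, 0.4, -0.1]
finger_gap: 0.6
grip_force: 0.0
```

```bash
python3 -c "
from h import *
goal(sh(-.16,0,.2),14); print(r.get_state()['qpos'],pose()[1].round(4))
"
```

```text
t 11.75 pos [0.8265 0.533  0.1853] shift [-13.08 -52.07  -5.76] spin 90.08536900985396 z [ 0.067  0.043 -0.997] q [0.5  1.01 0.22 0.01 1.83 0.26] f [-0.   0.4 -0.1] gap 0.6
[0.49997173 1.01264738 0.22136531 0.00598187 1.82781194 0.25686491] [[-0.2433  0.9676  0.0672]
 [ 0.9696  0.2408  0.0433]
 [ 0.0257  0.0756 -0.9968]]
```

Tilt builds up, now 4.6°. I'm swinging round so the push direction matches the shaker's heading of about 12°, then continuing outward and up.

send_rows([
  [0.6,[-6,-1,-2],0],
  [0.6,[-12,-1,-4],0],
  [0.6,[-18,-1,-6],0],
  [0.6,[-24,0,-8],0],
  [0.6,[-30,4,-10],0],
])

```text
time: 12.38
ee_pos: [0.9101, 0.2534, 0.2741]
ee_rot: [0.018, 0.615, 0.787, 0.044]
force: [7.2, 0.3, 42.8]
finger_gap: 0.599
grip_force: 0.0
```

send_rows([
  [0.6,[-1,6,-2],0],
  [0.6,[-2,12,-4],0],
  [0.6,[-3,18,-6],0],
  [0.6,[-4,24,-8],0],
  [0.6,[-4,30,-10],0],
])

```text
time: 13.0
ee_pos: [0.9424, 0.2341, 0.2654]
ee_rot: [0.035, 0.614, 0.786, 0.067]
force: [0.4, -0.4, -0.0]
finger_gap: 0.6
grip_force: 0.0
```

```bash
python3 -c "
from h import *
goal(sh(-.16,0,.2),14); print(r.get_state()['qpos'],pose()[1].round(4))
"
```

```text
t 13.0 pos [0.9424 0.2341 0.2654] shift [ 18.57 -56.72  -1.38] spin 90.14843960305859 z [ 0.137  0.061 -0.989] q [ 0.16  0.93  0.22  0.04  1.84 -0.07] f [ 0.4 -0.4 -0. ] gap 0.6
[ 0.15705521  0.93004137  0.22125814  0.04070158  1.84430088 -0.07403553] [[-0.2443  0.9599  0.1372]
 [ 0.9693  0.2379  0.0614]
 [ 0.0263  0.148  -0.9886]]
```

send_rows([
  [0.6,[0,30,-25],0],
  [0.6,[0,30,-25],0],
  [0.6,[0,30,-25],0],
  [0.6,[0,30,-25],0],
  [0.6,[0,30,-25],0],
])

```text
time: 13.62
ee_pos: [0.9262, 0.2273, 0.3365]
ee_rot: [0.054, 0.613, 0.783, 0.09]
force: [-0.1, -0.5, -0.4]
finger_gap: 0.597
grip_force: 0.0
```

```bash
python3 -c "
from h import *
goal(sh(-.16,0,.2),14); print(r.get_state()['qpos'],pose()[1].round(4)[:,2])
"
```

```text
t 13.62 pos [0.9262 0.2273 0.3365] shift [ 18.6  -56.33   2.5 ] spin 90.09425618399167 z [ 0.195  0.075 -0.978] q [ 0.15  0.86  0.22  0.05  1.86 -0.07] f [-0.1 -0.5 -0.4] gap 0.597
[ 0.15019682  0.85524055  0.22075831  0.04737776  1.85927528 -0.07482014] [ 0.1953  0.0755 -0.9778]
```

send_rows([
  [0.6,[-0.5,30,-15],0],
  [0.6,[-0.5,30,-15],0],
  [0.6,[-0.5,30,-15],0],
  [0.6,[-0.5,30,-15],0],
  [0.6,[-0.5,30,-15],0],
])

```text
time: 14.25
ee_pos: [0.9344, 0.2255, 0.3621]
ee_rot: [0.072, 0.611, 0.78, 0.113]
force: [0.2, 0.0, -0.8]
finger_gap: 0.6
grip_force: 0.0
```

send_rows([
  [0.6,[-0.5,30,-15],0],
  [0.6,[-0.5,30,-15],0],
  [0.6,[-0.5,30,-15],0],
  [0.6,[-0.5,30,-15],0],
  [0.6,[-0.5,30,-15],0],
])

```text
time: 14.88
ee_pos: [0.938, 0.223, 0.396]
ee_rot: [0.091, 0.608, 0.776, 0.137]
force: [-0.7, -0.3, -0.5]
finger_gap: 0.598
grip_force: 0.0
```

send_rows([
  [0.6,[-0.5,30,-12],0],
  [0.6,[-0.5,30,-12],0],
  [0.6,[-0.5,30,-12],0],
  [0.6,[-0.5,30,-12],0],
  [0.6,[-0.5,30,-12],0],
])

```text
time: 15.5
ee_pos: [0.947, 0.2224, 0.4213]
ee_rot: [0.11, 0.605, 0.772, 0.161]
force: [0.7, 0.8, 0.7]
finger_gap: 0.601
grip_force: 0.0
```

```bash
python3 -c "
from h import *
goal(sh(-.16,0,.2),14); print(r.get_state()['qpos'],pose()[1].round(4)[:,2])
"
```

```text
t 15.5 pos [0.947  0.2224 0.4213] shift [ 19.35 -60.85  -0.67] spin 90.07762012092674 z [ 0.365  0.116 -0.924] q [ 0.13  0.78  0.22  0.07  1.75 -0.08] f [0.7 0.8 0.7] gap 0.601
[ 0.13422019  0.77870281  0.22160659  0.06706401  1.75329106 -0.08117493] [ 0.3649  0.1158 -0.9238]
```

send_rows([
  [0.2,[-1,30,-12],0],
  [0.2,[-1,30,-12],0],
  [0.2,[-1,30,-12],0],
  [0.2,[-1,30,-12],0],
  [0.2,[-1,30,-12],0],
])

```text
time: 16.12
ee_pos: [0.9515, 0.2177, 0.4537]
ee_rot: [0.129, 0.602, 0.766, 0.185]
force: [0.3, -0.9, -0.4]
finger_gap: 0.203
grip_force: 0.0
```

send_rows([
  [0.2,[-1,30,-10],0],
  [0.2,[-1,30,-10],0],
  [0.2,[-1,30,-10],0],
  [0.2,[-1,30,-10],0],
  [0.2,[-1,30,-10],0],
])

```text
time: 16.75
ee_pos: [0.9582, 0.2144, 0.4826]
ee_rot: [0.148, 0.597, 0.76, 0.209]
force: [-0.5, 0.5, 0.3]
finger_gap: 0.2
grip_force: 0.0
```

send_rows([
  [0.2,[-1,30,-8],0],
  [0.2,[-1,30,-8],0],
  [0.2,[-1,30,-8],0],
  [0.2,[-1,30,-8],0],
  [0.2,[-1,30,-8],0],
])

```text
time: 17.38
ee_pos: [0.9668, 0.2123, 0.5089]
ee_rot: [0.168, 0.592, 0.753, 0.233]
force: [-0.2, -0.1, 0.5]
finger_gap: 0.197
grip_force: 0.0
```

```bash
python3 -c "
from h import *
n=SR@np.array([-.574,0,.819]);print('tilt',np.degrees(np.arccos(-pose()[1][2,2])))
goal(sh(-.085,0,.05)+n*.2); print(r.get_state()['qpos'],pose()[1].round(4), (SR.T@pose()[1]).round(3), r.camera_model('wrist'))
"
```

```text
tilt 33.32873112803405
t 17.38 pos [0.9668 0.2123 0.5089] shift [ 20.62 -68.42  -9.07] spin None z [ 0.528  0.151 -0.836] q [ 0.11  0.71  0.22  0.09  1.63 -0.09] f [-0.2 -0.1  0.5] gap 0.197
[ 0.11181244  0.71059153  0.22157996  0.09185194  1.63390198 -0.09265085] [[-0.2418  0.814   0.5282]
 [ 0.9701  0.1899  0.1514]
 [ 0.023   0.549  -0.8355]] [[ 0.     0.836  0.549]
 [ 1.    -0.013  0.019]
 [ 0.023  0.549 -0.836]] {'mtx': array([[332.2117504 ,   0.        , 321.03694136],
       [  0.        , 332.2117504 , 240.32817726],
       [  0.        ,   0.        ,   1.        ]]), 'T_tool_cam': array([[-7.81204112e-04, -9.69158256e-01, -2.46437955e-01,
         7.17811798e-02],
       [ 9.99999363e-01, -5.56440105e-04, -9.81687639e-04,
        -4.84726499e-04],
       [ 8.14282718e-04, -2.46438565e-01,  9.69158073e-01,
        -1.57307819e-01],
       [ 0.00000000e+00,  0.00000000e+00,  0.00000000e+00,
         1.00000000e+00]])}
```

The tool is now tilted 33.3° and lined up with the console: tool x is shaker +y, tool y is up the slope, and tool z points into the console. I'm bringing it back in front of the console.

send_rows([
  [0.1,[20.6,-68.4,-9],0],
  [0.1,[20.6,-68.4,-9],0],
  [0.1,[20.6,-68.4,-9],0],
  [0.1,[20.6,-68.4,-9],0],
  [0.1,[20.6,-68.4,-9],0],
])

```text
time: 18.0
ee_pos: [0.7078, 0.2353, 0.393]
ee_rot: [0.168, 0.592, 0.753, 0.233]
force: [0.4, 0.4, 0.7]
finger_gap: 0.101
grip_force: 0.0
```

```bash
python3 -c "
from h import *
n=SR@np.array([-.574,0,.819])
goal(sh(-.085,0,.05)+n*.2); print((SR.T@pose()[1]).round(3))
"
```

```text
t 18.0 pos [0.7078 0.2353 0.393 ] shift [ 12.39 -41.42  -5.46] spin None z [ 0.529  0.152 -0.835] q [ 0.21  0.19  1.37  0.05  1.   -0.04] f [0.4 0.4 0.7] gap 0.101
[[ 0.     0.835  0.55 ]
 [ 1.    -0.013  0.019]
 [ 0.023  0.55  -0.835]]
```

Tilt retained.

send_rows([
  [0,[12.4,-41.4,-5.5],0],
  [0,[12.4,-41.4,-5.5],0],
  [0,[12.4,-41.4,-5.5],0],
  [0,[12.4,-41.4,-5.5],0],
  [0,[12.4,-41.4,-5.5],0],
])

```text
time: 18.62
ee_pos: [0.4242, 0.2589, 0.265]
ee_rot: [0.168, 0.593, 0.752, 0.233]
force: [0.2, 0.0, -0.1]
finger_gap: 0.004
grip_force: 0.0
```

send_rows([
  [0,[3.5,-11.5,-1.5],0],
  [0,[3.5,-11.5,-1.5],0],
  [0,[3.5,-11.5,-1.5],0],
  [0,[3.5,-11.5,-1.5],0],
  [0,[3.5,-11.5,-1.5],0],
])

```text
time: 19.25
ee_pos: [0.3181, 0.2696, 0.2171]
ee_rot: [0.168, 0.593, 0.752, 0.234]
force: [0.9, 0.5, 0.2]
finger_gap: 0.001
grip_force: 0.0
```

```bash
python3 -c "
from h import *
n=SR@np.array([-.574,0,.819])
goal(sh(-.085,0,.05)+n*.2); print((SR.T@(pose()[0]-SO)).round(4))
st=r.get_state();c=cam('wrist',st);im=cap('wrist','w4.png')
print('visor corners',[proj(c,sh(-.0815,y,.101)).round() for y in(-.059,.059)],'front',[proj(c,sh(-.095,y,.002)).round() for y in(-.059,.059)])
"
```

```text
t 19.25 pos [0.3181 0.2696 0.2171] shift [ 0.05 -0.69 -0.06] spin None z [ 0.53   0.152 -0.834] q [ 0.76 -0.19  2.19 -0.43  0.66  0.81] f [0.9 0.5 0.2] gap 0.001
[-0.1937 -0.0006  0.2171]
visor corners [array([352., 291.]), array([352., 172.])] front [array([293., 269.]), array([290., 171.])]
```

View pics/w4.png

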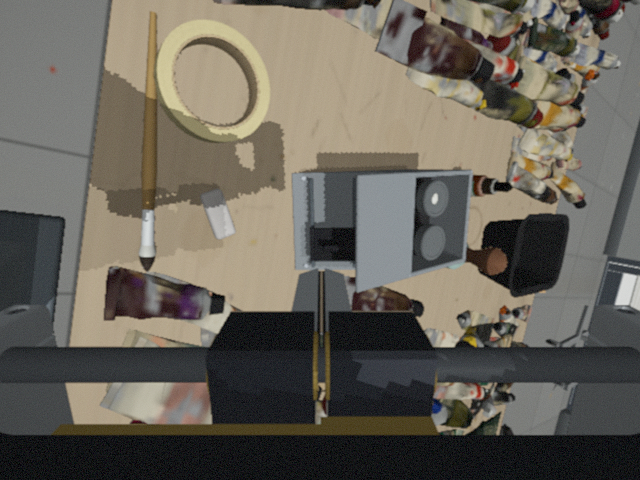

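The console is seen from the front, with the tab dark at about (330,240) on the right half of the console (y ≈ -25 mm) and partly hidden by the visor. I'm lowering for a view under the visor.

send_rows([
  [0,[-1,-2,4],0],
  [0,[-2,-3.5,8],0],
  [0,[-3,-4.5,12],0],
  [0,[-3,-4.5,12],0],
  [0,[-3,-4.5,12],0],
])

```text
time: 19.92
ee_pos: [0.3516, 0.2487, 0.0893]
ee_rot: [0.168, 0.593, 0.752, 0.232]
force: [0.2, -0.6, 0.4]
finger_gap: 0.005
grip_force: 0.0
```

```bash
python3 -c "
from h import *
print((SR.T@(pose()[0]-SO)).round(4),(SR.T@pose()[1]).round(3))
st=r.get_state();c=cam('wrist',st);im=cap('wrist','w5.png');np.save('w5c.npy',np.hstack([c[0],c[1],c[2][:,None]]))
print('visor corners',[proj(c,sh(-.0815,y,.101)).round() for y in(-.059,.059)],'front',[proj(c,sh(-.095,y,.002)).round() for y in(-.059,.059)])
x0,y0=np.clip(proj(c,sh(-.06,0,.05))-[110,90],0,[420,300]).astype(int)
print(x0,y0);cv2.imwrite('pics/w5c.png',cv2.resize(im[y0:y0+180,x0:x0+220,::-1],None,fx=3.5,fy=3.3,interpolation=2))
"
```

```text
[-0.1662 -0.0289  0.0893] [[ 0.003  0.836  0.548]
 [ 1.    -0.014  0.017]
 [ 0.022  0.548 -0.836]]
visor corners [array([444., 319.]), array([458., 125.])] front [array([336., 280.]), array([335., 137.])]
300 124
```

View pics/w5c.png

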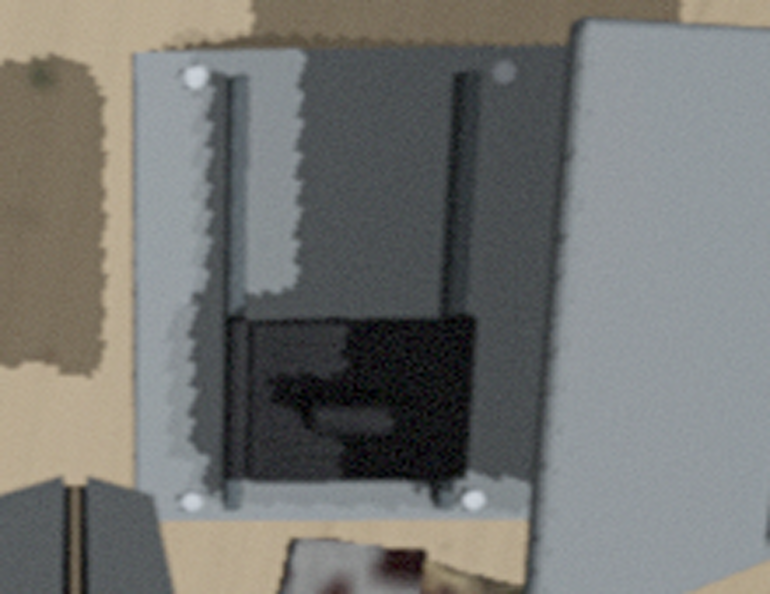

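The wrist crop shows the whole console. The tab plate spans crop columns 247–470 and rows 320–478, with the rib's lit top at about (352,420), and its rails lie up to row 75 on the free left side.

```bash
python3 -c "
from h import *
A=np.load('w5c.npy');c=(A[:,:3],A[:,3:6],A[:,6])
n=np.array([-.574,0,.819]);u=np.array([.819,0,.574]);o=np.array([-.055,0,.03])
def sl(cp,h):
    p=(300+cp[0]/3.5,124+cp[1]/3.3);a,d=ray(c,p);a=SR.T@(a-SO);d=SR.T@d
    X=a+d*((h-(a-o)@n)/(d@n)); return (np.array([(X-o)@u,X[1]])*1000).round(1)
print('console pts s,y: bottom-left,bottom-right',sl((135,55),0),sl((145,520),0))
print('plate',[sl(p,.019) for p in((249,320),(470,320),(247,480),(465,478))])
print('rib top',[sl(p,.035) for p in((315,420),(395,420),(352,408),(352,432))])
print('rails',sl((232,75),0),sl((462,75),0),sl((232,505),0))
P,M=pose();M=SR.T@M;P=SR.T@(P-SO);t=P+.022*M[:,2];print('tip s,y,h',((t-o)@u).round(4),t[1].round(4),((t-o)@n).round(4))
print('M in slope',np.array([M.T@u,M.T@[0,1,0],M.T@n]).round(3))
"
```

```text
console pts s,y: bottom-left,bottom-right [-46.3  56. ] [-44.2 -60.5]
plate [array([-22. ,  -4.5]), array([25.8, -4.9]), array([-21.7, -43.4]), array([ 27.1, -43.1])]
rib top [array([ -9.7, -24.2]), array([  6.9, -24.3]), array([ -2.1, -21.5]), array([ -1.9, -27. ])]
rails [-24.7  51.1] [26.3 50.3] [-22.9 -56.5]
tip s,y,h -0.0571 -0.0281 0.091
M in slope [[ 0.015  1.    -0.029]
 [ 1.    -0.015  0.017]
 [ 0.017 -0.03  -1.   ]]
```

send_rows([
  [0,[-1.3,5.2,-0.2],0],
  [0,[-1.3,5.2,-0.2],0],
  [0,[-1.4,5.3,2],0],
  [0,[-1.4,5.3,4],0],
  [0,[-1.4,5.4,5],0],
])

```text
time: 20.6
ee_pos: [0.4256, 0.2541, 0.0784]
ee_rot: [0.169, 0.593, 0.752, 0.234]
force: [-0.4, 0.2, -0.6]
finger_gap: 0.005
grip_force: 0.0
```

```bash
cat >> h.py <<'E'
n_=np.array([-.574,0,.819]);u_=np.array([.819,0,.574]);o_=np.array([-.055,0,.03])
def slope():
    st=r.get_state();P,M=pose(st);M=SR.T@M;P=SR.T@(P-SO);t=P+.022*M[:,2]
    print('t',st['time'].__round__(2),'tip s,y,h mm',(np.array([(t-o_)@u_,t[1],(t-o_)@n_])*1000).round(1),'f shaker',(SR.T@st['force']).round(1),'z',M[:,2].round(3))
E
python3 -c "
from h import *
slope()"
```

```text
t 20.6 tip s,y,h mm [ -4.  -41.2  39.5] f shaker [-0.3  0.2 -0.6] z [ 0.551  0.019 -0.834]
```

send_rows([
  [0,[0,-0.1,0.5],0],
  [0,[0,-0.1,1],0],
  [0,[0,-0.1,1.4],0],
  [0,[0,-0.1,1.5],0],
  [0,[0,-0.1,1.5],0],
])

```text
time: 21.22
ee_pos: [0.4321, 0.2561, 0.0686]
ee_rot: [0.166, 0.593, 0.753, 0.231]
force: [-0.1, -0.5, 0.3]
finger_gap: 0.003
grip_force: 0.0
```

```bash
python3 -c "
from h import *
slope()
st=r.get_state();c=cam('wrist',st);im=cap('wrist','w6.png')
cv2.imwrite('pics/w6c.png',cv2.resize(im[90:390,190:590,::-1],None,fx=1.9,fy=1.9,interpolation=2))"
```

```text
t 21.23 tip s,y,h mm [ -4.3 -40.8  27.6] f shaker [-0.2 -0.4  0.3] z [ 0.545  0.02  -0.838]
```

View pics/w6c.png

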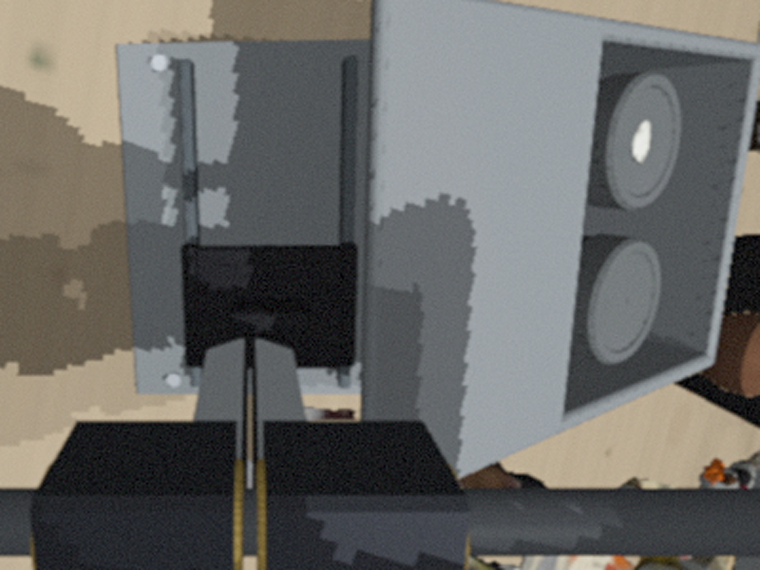

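The fingertips stand right of the rib, clear of the visor edge. Now I push the tab to the left.

send_rows([
  [0,[0,0,0.2],0],
  [0,[0,0,0.3],0],
  [0,[0.7,0,0.3],0],
  [0,[1.5,0,0.3],0],
  [0,[2.3,0,0.3],0],
])

```text
time: 21.9
ee_pos: [0.4278, 0.2791, 0.0672]
ee_rot: [0.166, 0.593, 0.754, 0.23]
force: [0.8, -1.2, -1.0]
finger_gap: 0.006
grip_force: 0.9
```

send_rows([
  [0,[0.6,0,0],0],
  [0,[1.2,0,0],0],
  [0,[1.8,0,0],0],
  [0,[2.4,0,0.1],0],
  [0,[2.8,0,0.1],0],
])

```text
time: 22.52
ee_pos: [0.422, 0.3055, 0.0671]
ee_rot: [0.166, 0.593, 0.754, 0.229]
force: [2.3, -5.9, 1.1]
finger_gap: 0.007
grip_force: 3.7
```

```bash
python3 -c "
from h import *
slope()"
```

```text
t 22.52 tip s,y,h mm [-3.5  9.5 25.2] f shaker [ 0.8 -6.3  1.1] z [ 0.543  0.017 -0.839]
```

send_rows([
  [0,[0.1,0,0],0],
  [0,[0.2,0,0],0],
  [0,[0.3,0,0],0],
  [0,[0.4,0,0],0],
  [0,[0.5,0,0],0],
])

```text
time: 23.15
ee_pos: [0.4218, 0.306, 0.0671]
ee_rot: [0.17, 0.595, 0.752, 0.226]
force: [5.0, -13.0, 3.4]
finger_gap: 0.006
grip_force: 6.9
```

```bash
python3 -c "
from h import *
slope()"
```

```text
t 23.15 tip s,y,h mm [-3.5  9.8 25.2] f shaker [  1.7 -13.8   3.4] z [ 0.543  0.007 -0.84 ]
```

send_rows([
  [0,[0.2,0,0],0],
  [0,[0.3,0,0],0],
  [0,[0.3,0,0],0],
  [0,[-0.5,0,0],0],
  [0,[-1.5,0,0],0],
])

```text
time: 23.78
ee_pos: [0.4246, 0.2974, 0.0673]
ee_rot: [0.165, 0.592, 0.754, 0.231]
force: [-0.3, 0.4, -0.4]
finger_gap: 0.005
grip_force: 0.0
```

send_rows([
  [0,[-1,0,0],0],
  [0,[-1,-1,-2],0],
  [0,[-1,-2,-5],0],
  [0,[-1,-4,-6.5],0],
  [0,[-1,-4,-6.5],0],
])

```text
time: 24.4
ee_pos: [0.3588, 0.2689, 0.0996]
ee_rot: [0.165, 0.592, 0.754, 0.231]
force: [-0.1, -0.3, 0.1]
finger_gap: 0.003
grip_force: 0.0
```

```bash
python3 -c "
from h import *
slope()
st=r.get_state();c=cam('wrist',st);im=cap('wrist','w7.png');np.save('w7c.npy',np.hstack([c[0],c[1],c[2][:,None]]))
print('front',[proj(c,sh(-.095,y,.002)).round() for y in(-.059,.059)])
x0,y0=np.clip(proj(c,sh(-.06,0,.05))-[110,90],0,[420,300]).astype(int)
print(x0,y0);cv2.imwrite('pics/w7c.png',cv2.resize(im[y0:y0+180,x0:x0+220,::-1],None,fx=3.5,fy=3.3,interpolation=2))"
```

```text
t 24.4 tip s,y,h mm [-42.2 -10.6  92.1] f shaker [-0.2 -0.3  0.1] z [ 0.544  0.021 -0.839]
front [array([319., 299.]), array([317., 161.])]
279 148
```

View pics/w7c.png

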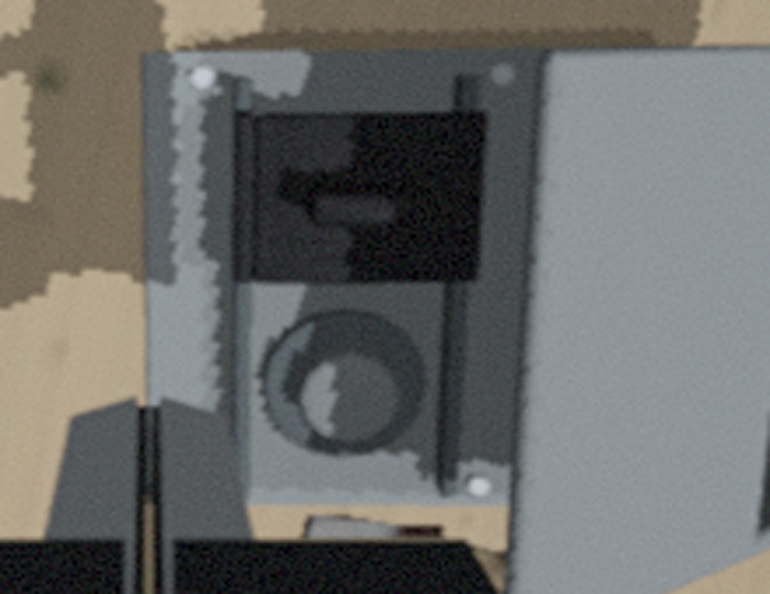

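The tab is aside (crop rows 113–280) and the grey start button in its dark ring is uncovered, with its top at about (350,397).

```bash
python3 -c "
from h import *
A=np.load('w7c.npy');c=(A[:,:3],A[:,3:6],A[:,6])
def sl(cp,h):
    p=(279+cp[0]/3.5,148+cp[1]/3.3);a,d=ray(c,p);a=SR.T@(a-SO);d=SR.T@d
    X=a+d*((h-(a-o_)@n_)/(d@n_)); return (np.array([(X-o_)@u_,X[1]])*1000).round(1)
print('corners',sl((143,53),0),sl((148,502),0))
print('plate',[sl(p,.019) for p in((255,113),(487,113),(252,281),(478,281))])
print('button',sl((350,397),.014),[sl(p,.014) for p in((300,397),(397,397),(350,352),(350,441))],'ring',[sl(p,0) for p in((262,385),(425,385),(345,310),(345,455))])
"
```

```text
corners [-46.4  56.7] [-46.7 -60. ]
plate [array([-21.8,  43.2]), array([27.5, 42.7]), array([-22.1,   4.1]), array([27.6,  3.9])]
button [  1.  -26.2] [array([-10.5, -26.2]), array([ 11.8, -26.2]), array([  0.7, -14.7]), array([  1.4, -37.6])] ring [array([-18.4, -27.4]), array([ 21. , -27.4]), array([ 1.2, -7.5]), array([  2.2, -46.6])]
```

The tab has travelled 49.7 mm relative to the button, so it is fully aside. Next I press the button.

send_rows([
  [0,[-1.5,4,0],0],
  [0,[-1.5,4,0.5],0],
  [0,[-1.5,4,3],0],
  [0,[-1.5,4.1,5],0],
  [0,[-1.5,4.1,6],0],
])

```text
time: 25.08
ee_pos: [0.4303, 0.2721, 0.0699]
ee_rot: [0.165, 0.593, 0.754, 0.23]
force: [0.7, 0.3, 1.0]
finger_gap: 0.005
grip_force: 0.0
```

send_rows([
  [0,[0,0,0.5],0],
  [0,[0,0,0.8],0],
  [0,[0,0,0.9],0],
  [0,[0,0,0.9],0],
  [0,[0,0,0.9],0],
])

```text
time: 25.7
ee_pos: [0.4336, 0.2732, 0.0655]
ee_rot: [0.165, 0.593, 0.754, 0.23]
force: [-0.1, -0.6, 0.3]
finger_gap: 0.003
grip_force: 0.0
```

```bash
python3 -c "
from h import *
slope()"
```

```text
t 25.7 tip s,y,h mm [ -1.6 -24.6  21.8] f shaker [-0.3 -0.5  0.3] z [ 0.542  0.02  -0.84 ]
```

send_rows([
  [0,[0,0,0.3],0],
  [0,[0,0,0.6],0],
  [0,[0,0,0.8],0],
  [0,[0,0,1.0],0],
  [0,[0,0,1.0],0],
])

```text
time: 26.32
ee_pos: [0.4397, 0.2749, 0.0604]
ee_rot: [0.163, 0.594, 0.755, 0.227]
force: [-0.0, -0.8, -0.2]
finger_gap: 0.005
grip_force: 0.0
```

```bash
python3 -c "
from h import *
slope()"
```

```text
t 26.32 tip s,y,h mm [  0.6 -24.4  14.1] f shaker [-0.2 -0.8 -0.2] z [ 0.536  0.02  -0.844]
```

```bash
python3 -c "
from h import *
print(r.get_state()['qpos'].round(3))"
```

```text
[ 0.511  0.217  2.319 -1.178  0.132  1.413]
```

send_rows([
  [0,[0,-0.1,0.2],0],
  [0,[0,-0.1,0.4],0],
  [0,[0,-0.1,0.5],0],
  [0,[0,-0.1,0.6],0],
  [0,[0,-0.1,0.6],0],
])

```text
time: 26.95
ee_pos: [0.4421, 0.2755, 0.0572]
ee_rot: [0.161, 0.594, 0.755, 0.225]
force: [-4.1, -0.7, 1.1]
finger_gap: 0.005
grip_force: 1.6
```

```bash
python3 -c "
from h import *
slope();print(r.get_state()['qpos'].round(3))"
```

```text
t 26.95 tip s,y,h mm [  0.6 -24.4  10.1] f shaker [-4.1  0.3  1.1] z [ 0.532  0.021 -0.846]
[ 0.508  0.226  2.316 -1.178  0.129  1.411]
```

send_rows([
  [0,[0,-0.1,0.2],0],
  [0,[0,-0.1,0.4],0],
  [0,[0,-0.1,0.5],0],
  [0,[0,-0.1,0.6],0],
  [0,[0,-0.1,0.6],0],
])

```text
time: 27.58
ee_pos: [0.4441, 0.2761, 0.0547]
ee_rot: [0.16, 0.594, 0.756, 0.224]
force: [-12.9, -3.8, 13.3]
finger_gap: 0.004
grip_force: 9.3
```

```bash
python3 -c "
from h import *
slope();print(r.get_state()['qpos'].round(3))"
```

```text
t 27.57 tip s,y,h mm [  0.9 -24.3   6.8] f shaker [-13.5  -0.5  13.3] z [ 0.53   0.021 -0.848]
[ 0.505  0.233  2.312 -1.178  0.127  1.409]
```

Normal force is 18.6 N at h 6.8 mm, so the button is fully down. I'm releasing it and backing out.

send_rows([
  [0,[0,-0.1,-0.5],0],
  [0,[0,-0.3,-2],0],
  [0,[0,-0.5,-4],0],
  [0,[0,-1.5,-7],0],
  [0,[0,-3,-9],0],
])

```text
time: 28.2
ee_pos: [0.3758, 0.2582, 0.1167]
ee_rot: [0.161, 0.594, 0.755, 0.226]
force: [-0.2, 0.1, -0.5]
finger_gap: 0.003
grip_force: 0.0
```

send_rows([
  [0,[0,-2,-2],0],
  [0,[0,-4,-4],0],
  [0,[0,-6,-4],0],
  [0,[0,-6,-4],0],
  [0,[0,-6,-4],0],
])

```text
time: 28.82
ee_pos: [0.3061, 0.2409, 0.1179]
ee_rot: [0.16, 0.594, 0.756, 0.225]
force: [-0.2, 0.6, -0.1]
finger_gap: 0.009
grip_force: 0.0
```

```bash
python3 -c "
from h import *
slope();print(r.get_state()['qpos'].round(3))
im=cap('wrist','w8.png');c=cam('wrist');s=cap('scene','s8.png')
x0,y0=np.clip(proj(c,sh(-.06,0,.05))-[110,90],0,[420,300]).astype(int)
cv2.imwrite('pics/w8c.png',np.hstack([cv2.resize(im[y0:y0+180,x0:x0+220],(420,350)),cv2.resize(s[200:340,220:460],(380,350))])[:,:,::-1])"
```

```text
t 28.82 tip s,y,h mm [-79.5 -25.  140.3] f shaker [-0.1  0.6 -0.1] z [ 0.531  0.022 -0.847]
[ 0.683 -0.086  2.418 -0.642  0.35   1.001]
```

View pics/w8c.png

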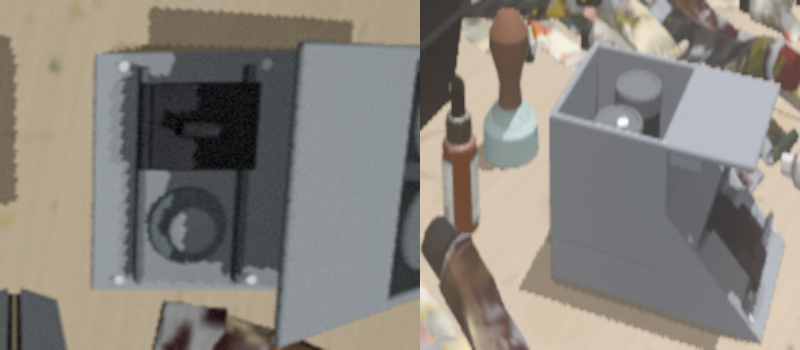

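The tab is aside, the button is released, both jars are below the rim, and the muller and dropper are undisturbed. The arm touches nothing, so I'm handing in.

```bash
python3 -c "
from h import *
print(r.close_job())"
```

```text
the job is handed in; nothing more can be done
None
```

I handed the job in at about 29 s: the loose jar is seated upright below the rim beside the other jar, the lock tab is fully aside, and the start button was pressed fully down and released. The muller and dropper were not touched.

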